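Seat the glaze hopper and hold its gate open at the mark

ROBOT

A 7-joint arm with a two-finger parallel gripper is mounted at the origin on a cart in front of the work surface, level with it; the furniture and walls round the work are solid. World frame = base frame: x ahead of the robot, y to its left, z up, the work surface at z = 0. Lengths are in m, angles in rad, forces in N, time in s.
With the tool pointing down it reaches from about 0.35 to 0.9 m from the base axis. Payload 19.9 kg.
Tool frame: the origin (TCP) lies at the very end of the fingers, on their centre line; the grasp point (between the pads) lies 19 mm behind it (manip.pinch_z is the distance from the TCP to the grasp point, in m); z points along the fingers, y is the line along which they close (so a half turn about z gives the same grasp; the last joint's range is limited). The gripper opens to 85 mm and grips with 20 to 120 N. Pads are 22 mm wide; open, the fingers measure 114 mm over their backs; the gripper's body (76 mm by 85 mm) begins 54 mm behind the grasp point. The pads swing forward as they close: fully open they stand 13 mm farther back than shut.
Start: joints at [-1.173, 0.417, -0.01, 1.614, 0.005, 1.111, -0.053], TCP at [0.266, 0.566, 0.198] pointing down, gripper open.
Joint ranges: [-2.81, 2.81], [-0.39, 2.02], [-1.27, 1.25], [0.06, 2.57], [-1.19, 4.33], [0.19, 2], [-2.82, 2.82]. Speed limits (rad/s): [1.89, 1.89, 2.39, 2.39, 3.01, 3.01, 3.01].

INTERFACE

Orientations are given as a unit quaternion [w, x, y, z].
In Python, from workcell import manip gives the robot as it stands.
- The arm moves only by the tool send_rows, never from a script. Its arguments are lists of equal length, an entry for each row: "slide": the shift along the tool's x, y, z in cm, a list of three; "rotation": the turn, a rotation vector about the tool's x, y, z in rad, a list of three. In form: {"slide": [[x, y, z], ...], "rotation": [[wx, wy, wz], ...]}. A call has 1 to 10 rows; each row is the pose to reach, as a shift and turn from the pose commanded when the call began, along the tool's axes at that moment; what a row does not reach only later rows make up. A row lasts 1/8 s, in which the tool goes at most 62.5 mm and 10.7 degrees, less where a joint would pass 70% of its speed; a pose out of reach is approached as far as the arm can. A call with a gripper value outside its range is refused whole. "fingers" is the opening in per cent of the stroke, from 0 (shut) to 100 (fully open), set as the call begins (left out, the last holds). The fingers move at their own pace and stop on an object; "newtons" is the grip in N (left out, the last holds). Time passes only in rows, so rows that repeat a pose let the fingers close. It gives the time, the measured TCP pose, the force, the opening and the grip force at its end, in the units of the state.
- manip.sense(): the state, without advancing time (a new reading comes with each control period).
- manip.camera(name): name is "side" or "top" or "wrist"; returns the picture (400x640x3 uint8, red, green, blue); there is no depth.
- manip.camera_model(name): a dict with "mtx" (3x3 intrinsics, pixels), "D" ([k1, k2, p1, p2, k3] as OpenCV has them; the pictures are not rectified), "rvec" (rotation vector, rad) and "tvec" (3), from world to camera coordinates, as OpenCV has them. Camera axes: x right, y down, z forward; pixel columns grow to the right and rows downward; lengths in m; the calibration is good to about 2 mm. A picture is of the moment at which its call begins: read the wrist's pose just before it. camera_model takes no time and is no camera call; for the wrist camera it gives the pose at the moment of the call.
- manip.close_job(): hands the job in; it is judged then, once.
The state is a dict: "time_s": time; "joints": joint angles; "dq": joint speeds; "effort": joint torques, N m; "tool_pos": TCP position; "eef_rot": TCP orientation; "force": force on the tool from outside, world axes, zero at the start; "torque": the same for the moment, N m; "width": finger opening in m; "grasp_force": force on a finger pad.
Only numpy, scipy, OpenCV 4.12 (cv2) and the standard library are available. Lean on these libraries where they do the work, as an engineer would, in place of code of your own. Each camera call takes 0.05 s, during which the arm holds its last target. There are 200 camera calls.

TASK

Pick up the empty blue hopper and lower it gently, without dropping it, over the two pegs of the grey dispenser stand until its flange sits flat on the deck, and let go of it while the gate is still shut. Then pull the black grip of the spring-return gate out until the end of its yellow index arm is level with the red clip, and finish while holding it there against the spring: do not let go. Leave the clip at its setting, the teacup under the outlet and the two loose pots where they are.

Things in the scene. Friction and masses are not known exactly. Their poses are not given: they have to be found in the camera images.
- hopper_mid (a point): Centre, half-way up, of the loose hopper (blue plastic, about 0.22 kg, standing on the table at the start). Its foot is a flange 70 (x) x 136 (y) x 10 mm with two 13 mm through holes at y = +50 and -50 mm; on it a square open-topped body 54 x 54 mm (walls 4 mm, flat faces square to x and y) rises to 72 mm above the underside. This point lies 36 mm above the underside. z up, y along the line of the holes; half a turn makes no difference.
- seat (a point): Centre of the deck's upper face on the fixed dispenser stand (grey, base 150 x 150 mm; deck 100 (x) x 140 (y) mm, 90 mm above the table), where the middle of the hopper's underside belongs. Two steel pegs stand on the deck at y = +50 and -50 mm: 10 mm thick, tapering to 4 mm, 24 mm tall. Axes of the stand: z up, +y along the line of the pegs to its left, -x out of its front, the way the gate pulls. Seated, the hopper's centre is 36 mm above this point.
- gate_grip (a point): Grasp point on the gate's upright black grip, a block 14 (x) x 36 (y) mm from 72 to 130 mm above the table: on its middle line, 110 mm up; at x = -140 mm, y = 0 of the stand when shut. Moves with the gate; axes as the stand's. Behind the grip (+x) a 22 mm wide flat steel stem, upper face 81 mm up, leads to the stand: fingertips there must stay above it.
- gate (a joint): Travel of the gate in m: 0 shut (start), grows as it is pulled straight out along the stand's -x, end stop at 0.065. A spring pulls it shut: about 3 N at 0, about 8 N at 0.045; let go, it slides shut.
- gate_index (a point): End of the thin yellow index arm (4 mm thick) that sticks out sideways from the gate's stem; moves with the gate. At x = -58, y = +48 mm of the stand when shut, 80 mm above the table.
- clip_mark (a point): The mark: point at the middle of the red setting clip's tongue, on a rail at the left front of the stand (clip 10 x 16 x 20 mm, rail 8 mm thick at y = +60 mm of the stand). The clip's setting along x differs each time, 22 to 42 mm in front (-x) of the shut gate's index. Axes as the stand's. The gate is at the mark when gate_index and clip_mark have the same x in the stand's axes. The clip could be pushed along its rail by 15 N: leave it.
- cup: Blue and white teacup, 67 x 87 x 55 mm, loose, on the stand's base under the outlet; origin at its underside. Leave alone.
- cobalt_pot: Small white glaze pot with blue band, 48 x 48 x 56 mm, loose, on the table to the right; origin at the centre of its underside. Leave alone.
- test_pot: White beaker-shaped pot, 60 x 60 x 86 mm, loose, on the table behind and to the left of the stand; origin at the centre of its underside. Leave alone.
There are look-alikes about, which are no part of the job. There is more than one size of the part that bears hopper_mid; the job needs the larger.

How it is judged:
By the outcome, as a careful person would: the job done as asked, in the order asked, and still so for the second after the job is handed in, while the arm keeps its last pose, push and grip.
It also fails if it takes over 51 s, if anything falls off the work surface, if the arm or the gripper's body presses on something with over 40 N, if the wrist force passes 120 N, or if a joint passes its speed limit or range.

## Working session

There is one attempt and no reset: what is moved stays moved. The work goes in short steps, Python scripts to look and compute and a tool call to move; the robot and the scene stay as the last step left them, time stands still between calls to the robot, and variables do not carry over. Pictures are saved under pics/ and viewed, at most 10 in all, crops included, and the job is handed in when it is done.

Besides the shell and the picture viewer there is one more tool, called as name(argument=value, ...), one argument or row to a line, values as JSON. send_rows: Moves the arm, as the interface text tells. Its arguments: {"type":"object","properties":{"slide":{"type":"array","items":{"type":"array","items":{"type":"number"}}},"rotation":{"type":"array","items":{"type":"array","items":{"type":"number"}}},"fingers":{"type":"number"},"newtons":{"type":"number"}},"required":["slide","rotation"]}

```bash
mkdir -p pics; ls
python3 - <<'E'
from workcell import manip
import cv2
s=manip.sense();print(s)
for n in("side","top"):
    cv2.imwrite(f"pics/{n}0.png",manip.camera(n)[:,:,::-1])
    m=manip.camera_model(n);print(n,m)
E
```

```text
pics
{'time_s': 0.0, 'joints': array([-1.17248463,  0.41801156, -0.0102862 ,  1.61419879,  0.00469556,
        1.11070106, -0.05295248]), 'dq': array([-9.18539744e-04, -9.82859456e-04, -5.41668101e-04,  1.81626115e-04,
       -1.32814183e-03, -8.10960478e-05, -1.15323781e-04]), 'effort': array([ 1.88430116e-03, -8.64428115e+01,  6.79816436e-01, -4.34873486e+01,
        1.92257040e-02,  7.77032983e-03,  2.39636074e-05]), 'tool_pos': array([0.26595368, 0.56514174, 0.19722657]), 'eef_rot': array([-9.32722806e-05,  2.18118892e-01,  9.75921990e-01, -6.40808215e-04]), 'force': array([4.14345241e-01, 4.47278578e-04, 6.32439105e-01]), 'torque': array([0.02582848, 0.01014257, 0.02858961]), 'grasp_force': 0.0, 'width': 0.0854659939809703}
side {'mtx': array([[497.75482674,   0.        , 322.5259788 ],
       [  0.        , 497.75482674, 187.52652274],
       [  0.        ,   0.        ,   1.        ]]), 'D': array([-0.12625571,  0.        ,  0.        ,  0.        ,  0.        ]), 'rvec': array([ 2.22239721, -0.03260291, -0.00232623]), 'tvec': array([-0.52615775,  0.09768654,  1.44142518])}
top {'mtx': array([[511.0264747 ,   0.        , 322.27442915],
       [  0.        , 511.0264747 , 202.09073038],
       [  0.        ,   0.        ,   1.        ]]), 'D': array([-0.06975663,  0.        ,  0.        ,  0.        ,  0.        ]), 'rvec': array([ 2.13048264, -2.14160647,  0.17733685]), 'tvec': array([0.02696507, 0.55389119, 1.39149382])}
```

View pics/side0.png

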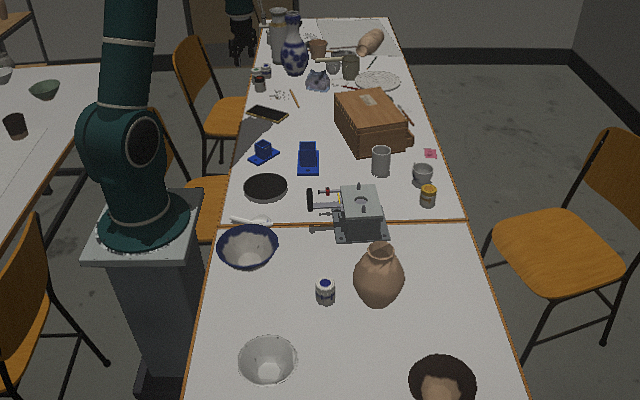

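View pics/top0.png

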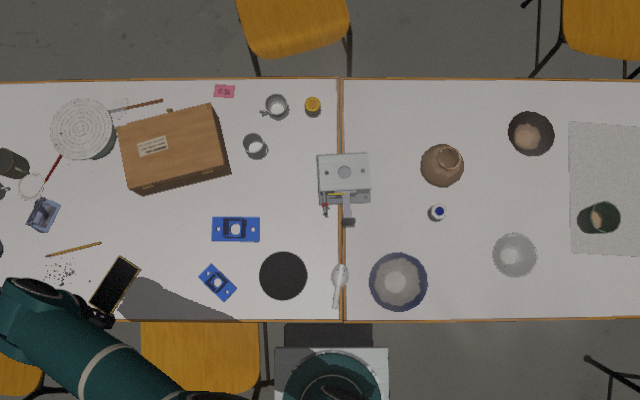

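The top view shows the large hopper at about (235,229), the smaller look-alike at (217,282), the stand at (343,178) with the grip at (348,222), and the clip (red) at about (325,207). I'll zoom in on these.

Run:
```python
import cv2
t=cv2.imread("pics/top0.png");s=cv2.imread("pics/side0.png")
a=cv2.resize(t[145:245,300:390],None,fx=6,fy=6,interpolation=cv2.INTER_CUBIC)
b=cv2.resize(t[205:255,200:270],None,fx=3.7,fy=3.7,interpolation=cv2.INTER_CUBIC)
import numpy as np
o=np.zeros((600,800,3),'uint8');o[:,:540]=a;o[:b.shape[0],541:541+b.shape[1]]=b
cv2.imwrite("pics/crop1.png",o)
```

```text
(no output)
```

View pics/crop1.png

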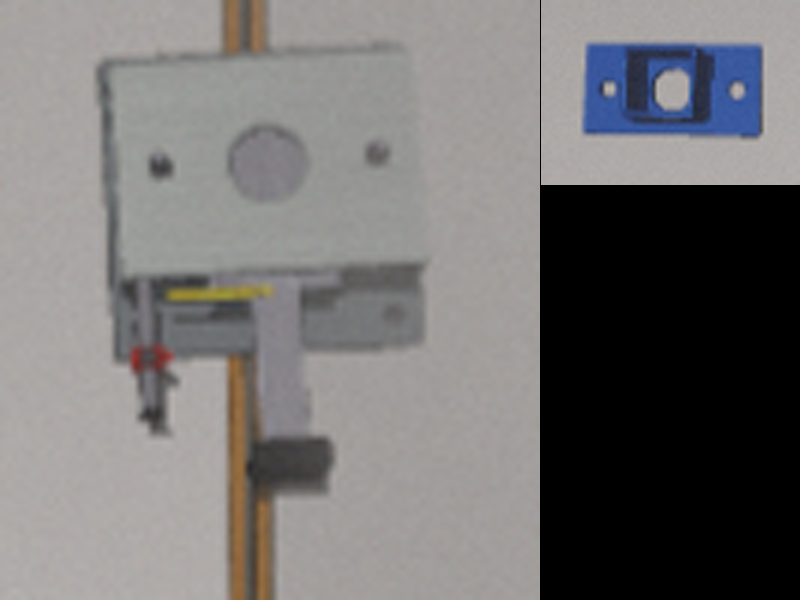

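The crop gives four deck corners, the pegs at about (160,166) and (376,153), the yellow arm at about y=294, the red clip at (152,357), and the grip's top at about (290,450). The hopper's flange corners are also clear.

```bash
cat > h.py <<'E'
import cv2,numpy as np
from scipy.spatial.transform import Rotation as R
from workcell import manip
def bp(m,uv,z):
    p=cv2.undistortPoints(np.float64(uv).reshape(-1,1,2),m["mtx"],m["D"])[:,0]
    Rm=cv2.Rodrigues(m["rvec"])[0];c=-Rm.T@np.ravel(m["tvec"])
    d=np.c_[p,np.ones(len(p))]@Rm
    return (c+d*((z-c[2])/d[:,2])[:,None])
def pr(m,P): return cv2.projectPoints(np.float64(P).reshape(-1,1,3),m["rvec"],np.float64(m["tvec"]),m["mtx"],m["D"])[0][:,0]
E
python3 - <<'E'
from h import *
m=manip.camera_model("top")
A=lambda l:(np.float64(l)+.5)/6-.5+[300,145]
B=lambda l:(np.float64(l)-[541,0]+.5)/3.7-.5+[200,205]
d=bp(m,A([[108,62],[408,45],[425,262],[118,275]]),.09);print("deck",d.round(4),d.mean(0))
print("sides",np.linalg.norm(np.diff(d,axis=0),axis=1))
pg=bp(m,A([[160,166],[376,153]]),.105);print("pegs",pg,pg.mean(0),np.linalg.norm(pg[0]-pg[1]))
v=(pg[0]-pg[1]);print("yaw",np.arctan2(-v[0],v[1]),[np.arctan2(-w[0],w[1]) for w in (d[0]-d[1],d[3]-d[2])])
f=bp(m,B([[586,43],[762,47],[761,137],[584,132]]),.01);print("flange",f.round(4),f.mean(0),np.linalg.norm(np.diff(f,axis=0),axis=1))
hh=bp(m,B([[609,89],[738,91]]),.005);v=hh[0]-hh[1];print("holes",hh,hh.mean(0),np.linalg.norm(v),np.arctan2(-v[0],v[1]),[np.arctan2(-w[0],w[1]) for w in (f[0]-f[1],f[3]-f[2])])
print("grip",bp(m,A([[290,440],[290,450]]),.13),"clip",bp(m,A([[152,357]]),.085),"idx",bp(m,A([[168,294]]),.08))
s=manip.sense();q=s["eef_rot"];print(R.from_quat(q[[1,2,3,0]]).as_matrix().round(3))
w=manip.camera_model("wrist");Rm=cv2.Rodrigues(w["rvec"])[0];print(-Rm.T@w["tvec"],Rm,w["mtx"])
E
```

```text
deck [[ 0.6791  0.0364  0.09  ]
 [ 0.6866 -0.1022  0.09  ]
 [ 0.5844 -0.1079  0.09  ]
 [ 0.5791  0.0322  0.09  ]] [ 0.63229503 -0.03536194  0.09      ]
sides [0.13887178 0.1023336  0.1402518 ]
pegs [[ 0.6264452   0.01291684  0.105     ]
 [ 0.6320253  -0.08522892  0.105     ]] [ 0.62923525 -0.03615604  0.105     ] 0.09830426639342563
yaw 0.056794128338516645 [np.float64(0.05378727820526521), np.float64(0.03807340760645737)]
flange [[0.5202 0.3423 0.01  ]
 [0.5165 0.2049 0.01  ]
 [0.4465 0.2047 0.01  ]
 [0.4509 0.3419 0.01  ]] [0.48353597 0.27345459 0.01      ] [0.13743429 0.06995664 0.13722204]
holes [[0.48476279 0.32435166 0.005     ]
 [0.48280573 0.22371634 0.005     ]] [0.48378426 0.274034   0.005     ] 0.1006543427166893 -0.019444548261221495 [np.float64(-0.027305102054109423), np.float64(-0.03153912498879713)]
grip [[ 0.49744323 -0.04306545  0.13      ]
 [ 0.49302076 -0.04300682  0.13      ]] clip [[0.54193642 0.01694891 0.085     ]] idx [[0.57198054 0.00939783 0.08      ]]
[[-0.905  0.426 -0.   ]
 [ 0.426  0.905 -0.001]
 [-0.    -0.001 -1.   ]]
[0.19666979 0.59889234 0.37385434] [[ 4.26403057e-01  9.04532848e-01 -8.71171785e-04]
 [ 8.61737997e-01 -4.05936151e-01  3.04341037e-01]
 [ 2.74932825e-01 -1.30522670e-01 -9.52562740e-01]] [[292.58858975   0.         319.59286229]
 [  0.         292.58858975 200.41900288]
 [  0.           0.           1.        ]]
```

send_rows(
  slide=[
    [-32.1,-17.0,-1],
    [-32.1,-17.0,-1],
    [-32.1,-17.0,-1],
    [-32.1,-17.0,-1],
    [-32.1,-17.0,-1],
    [-32.1,-17.0,-1],
    [-32.1,-17.0,-1],
    [-32.1,-17.0,-1],
    [-32.1,-17.0,-1],
    [-32.1,-17.0,-1],
  ],
  rotation=[
    [0,0,0.16],
    [0,0,0.32],
    [0,0,0.48],
    [0,0,0.64],
    [0,0,0.8],
    [0,0,0.96],
    [0,0,1.1],
    [0,0,1.157],
    [0,0,1.157],
    [0,0,1.157],
  ],
  fingers=100,
  newtons=40,
)

```text
time_s: 1.35
tool_pos: [0.484, 0.2751, 0.2077]
eef_rot: [-0.0, 0.716, 0.698, -0.0]
force: [-0.2, 0.9, 0.1]
width: 0.0856
grasp_force: 0.0
```

```bash
cat >> h.py <<'E'
def delta(pos,yaw,s=None):
    "slide cm and rotvec to reach tcp pos with tool y at world angle yaw, pointing down"
    s=s or manip.sense();q=s["eef_rot"];M=R.from_quat(q[[1,2,3,0]])
    y=np.array([np.cos(yaw),np.sin(yaw),0]);z=np.array([0,0,-1.]);T=R.from_matrix(np.c_[np.cross(y,z),y,z])
    return (100*M.inv().apply(np.array(pos)-s["tool_pos"])).round(2),(M.inv()*T).as_rotvec().round(3)
def shot(name):
    s=manip.sense();w=manip.camera_model("wrist");im=manip.camera("wrist")[:,:,::-1];cv2.imwrite(f"pics/{name}.png",im)
    np.save(f"pics/{name}.npy",w,allow_pickle=True);return s,w,im
def load(name): return np.load(f"pics/{name}.npy",allow_pickle=True).item()
E
python3 - <<'E'
from h import *
s,w,im=shot("w1");print(s["time_s"],s["tool_pos"],s["eef_rot"],s["force"])
i=im.astype(int);mask=((i[:,:,0]-i[:,:,2]>50)).astype("uint8")
n,l,st,c=cv2.connectedComponentsWithStats(mask)
print([(st[k].tolist(),c[k].round(1)) for k in range(1,n) if st[k][4]>200])
E
```

```text
1.35 [0.48400399 0.275068   0.20774844] [-1.69057175e-06  7.15661011e-01  6.98447772e-01 -1.66730737e-04] [-0.2227474   0.92184533  0.06143708]
[([156, 89, 84, 90, 2516], array([199.2, 132.5])), ([291, 118, 56, 102, 3393], array([318.8, 162. ]))]
```

View pics/w1.png

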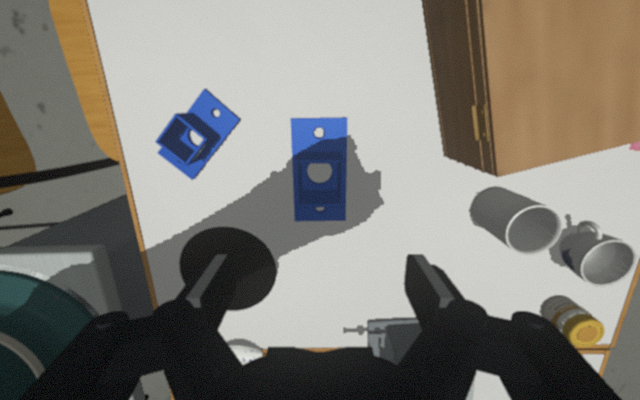

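The wrist view shows the large hopper with its flange corners at (291,118), (347,118), (346,221), (295,221), and the fingers straddling it.

Run:
```python
from h import *
w=load("w1");im=cv2.imread("pics/w1.png").astype(int)
mask=((im[:,:,0]-im[:,:,2]>40)).astype("uint8");mask[:,:270]=0;mask[:110]=0;mask[225:]=0
c=np.vstack(cv2.findContours(mask,0,1)[0])[:,0].astype(float)
# flange-edge fit: far edge (top), left/right via cols
def line(rows): 
    L=[];Rr=[]
    for r in rows:
        x=np.where(mask[r])[0]; L.append([x[0]-.5,r]);Rr.append([x[-1]+.5,r])
    return np.array(L),np.array(Rr)
L,Rr=line(range(122,216))
PL,PR=bp(w,L,.01),bp(w,Rr,.01)
med=lambda P:np.polyfit(P[:,1],P[:,0],1)
pl,prr=med(PL),med(PR);print(pl,prr)
cols=range(300,340);T=bp(w,[[x,np.where(mask[:,x])[0][0]-.5] for x in cols],.01);B=bp(w,[[x,np.where(mask[:,x])[0][-1]+.5] for x in cols],.01)
print("far y",np.median(T[:,1]),np.polyfit(T[:,0],T[:,1],1)[0],"near y",np.median(B[:,1]))
yc=(np.median(T[:,1])+np.median(B[:,1]))/2
print("x at yc",np.polyval(pl,yc),np.polyval(prr,yc),"centre",(np.polyval(pl,yc)+np.polyval(prr,yc))/2,yc)
print(bp(w,[[319.5,132.5],[320,208]],.01))
```

```text
[0.00082674 0.44980877] [0.02011303 0.51298345]
far y 0.3408662661909525 -0.02500849369917351 near y 0.20633516284772224
x at yc 0.4500349695855046 0.5184863898388327 centre 0.48426067971216863 0.2736007145193374
[[0.48616692 0.32287112 0.01      ]
 [0.48433744 0.22304008 0.01      ]]
```

```bash
python3 -c "
from h import *
print(delta([.4842,.2736,.032],-.024))"
```

```text
(array([-0.15,  0.02, 17.58]), array([-0.   ,  0.   , -0.001]))
```

send_rows(
  slide=[
    [-0.15,0,5],
    [-0.15,0,10],
    [-0.15,0,14],
    [-0.15,0,16],
    [-0.15,0,17.6],
    [-0.15,0,17.6],
    [-0.15,0,17.6],
  ],
  rotation=[
    [0,0,0],
    [0,0,0],
    [0,0,0],
    [0,0,0],
    [0,0,0],
    [0,0,0],
    [0,0,0],
  ],
)

```text
time_s: 2.28
tool_pos: [0.4846, 0.2737, 0.0327]
eef_rot: [0.0, 0.716, 0.698, 0.0]
force: [-0.1, 0.1, -0.0]
width: 0.0852
grasp_force: 0.0
```

send_rows(
  slide=[
    [0,0,0],
    [0,0,0],
    [0,0,0],
    [0,0,0],
    [0,0,0],
    [0,0,0],
    [0,0,0],
    [0,0,0],
  ],
  rotation=[
    [0,0,0],
    [0,0,0],
    [0,0,0],
    [0,0,0],
    [0,0,0],
    [0,0,0],
    [0,0,0],
    [0,0,0],
  ],
  fingers=0,
  newtons=40,
)

```text
time_s: 3.28
tool_pos: [0.4842, 0.2738, 0.0327]
eef_rot: [-0.0, 0.716, 0.698, 0.0]
force: [-4.6, -1.2, 12.0]
width: 0.0514
grasp_force: 39.6
```

send_rows(
  slide=[
    [0,0,-1],
    [0,0,-3],
    [0,0,-7],
    [0,0,-12],
    [0,0,-17],
    [0,0,-20],
    [0,0,-22.7],
    [0,0,-22.7],
  ],
  rotation=[
    [0,0,0],
    [0,0,0],
    [0,0,0],
    [0,0,0],
    [0,0,0],
    [0,0,0],
    [0,0,0],
    [0,0,0],
  ],
)

```text
time_s: 4.28
tool_pos: [0.4848, 0.2738, 0.261]
eef_rot: [0.0, 0.716, 0.698, 0.002]
force: [-0.4, -0.2, -3.6]
width: 0.0519
grasp_force: 42.7
```

```bash
python3 -c "
from h import *
s=manip.sense();print(s['force'],s['width'],s['grasp_force']);print(delta([.631,-.15,.26],.05))"
```

```text
[-0.39402784 -0.16955796 -3.64954285] 0.05191041414774539 42.72893671877682
(array([-41.98,  15.72,   0.05]), array([ 0.003, -0.002, -0.076]))
```

send_rows(
  slide=[
    [-3,1,0],
    [-8,3,0],
    [-13,5,0],
    [-18,6.8,0],
    [-23,8.6,0],
    [-28,10.5,0],
    [-33,12.4,0],
    [-38,14.2,0],
    [-41,15.4,0],
    [-42,15.7,0],
  ],
  rotation=[
    [0,0,-0.01],
    [0,0,-0.02],
    [0,0,-0.03],
    [0,0,-0.04],
    [0,0,-0.05],
    [0,0,-0.06],
    [0,0,-0.07],
    [0,0,-0.076],
    [0,0,-0.076],
    [0,0,-0.076],
  ],
)

```text
time_s: 5.52
tool_pos: [0.6296, -0.1526, 0.2576]
eef_rot: [-0.0, 0.69, 0.724, -0.001]
force: [-0.2, 0.8, -2.4]
width: 0.0516
grasp_force: 42.7
```

send_rows(
  slide=[
    [0,0,0],
    [0,0,0],
    [0,0,0],
  ],
  rotation=[
    [0,0,0],
    [0,0,0],
    [0,0,0],
  ],
)

```text
time_s: 5.9
tool_pos: [0.6302, -0.1491, 0.259]
eef_rot: [-0.0, 0.689, 0.725, 0.0]
force: [0.2, 0.3, -1.8]
width: 0.0519
grasp_force: 42.8
```

```bash
python3 -c "
from h import *
s,w,im=shot('w2');print(s['tool_pos'],s['eef_rot'],s['dq'].round(3))
o=im.copy()
print(pr(w,[[.629,.0145,.114],[.634,-.0855,.114],[.579,.03,.09],[.679,.036,.09],[.586,-.108,.09],[.686,-.102,.09]]).round(1))
cv2.imwrite('pics/w2c.png',cv2.resize(im[:300,160:560],None,fx=2,fy=2,interpolation=cv2.INTER_CUBIC))"
```

```text
[ 0.63018655 -0.14912173  0.25901969] [-6.90788270e-05  6.88641874e-01  7.25101592e-01  2.12754173e-04] [ 0.003  0.001  0.003 -0.003 -0.001  0.001  0.002]
[[325.9  12.5]
 [325.2 121.6]
 [276.9  -0.9]
 [376.1  -2. ]
 [282.4 138.5]
 [368.8 137.7]]
```

View pics/w2c.png

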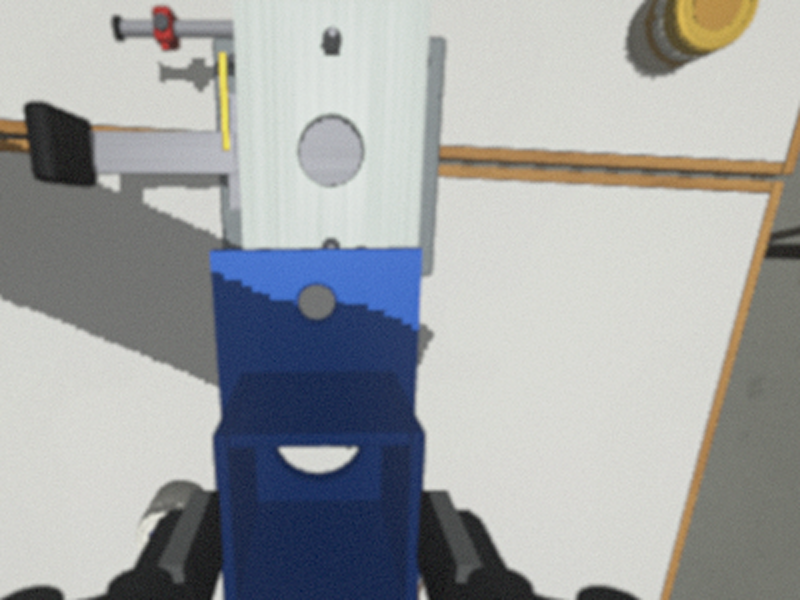

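The view shows the peg tips at crop (331,33) and (331,243), the deck's hole at (331,150), the flange's +y hole at (317,302), the clip at (165,27), and the index arm from (222,55) to (228,148).

Run:
```python
from h import *
w=load("w2");C=lambda l:(np.float64(l)+.5)/2-.5+[160,0]
t=bp(w,C([[331,33],[331,243]]),.114);v=t[0]-t[1];yaw=np.arctan2(-v[0],v[1]);print("tips",t,np.linalg.norm(v),t.mean(0),yaw)
print("deckhole",bp(w,C([[331,150]]),.09))
e=bp(w,C([[233,10],[242,240],[432,10],[424,240]]),.09);print("edges",e, np.arctan2(-(e[0]-e[1])[0],(e[0]-e[1])[1]),np.arctan2(-(e[2]-e[3])[0],(e[2]-e[3])[1]))
zf=.259-.0327+.01
f=bp(w,C([[317,302],[211,250],[421,247],[220,400],[414,400]]),zf);print("flange hole, corners",f.round(4))
print("width",np.linalg.norm(f[1]-f[2]),"yaw",np.arctan2((f[2]-f[1])[1],(f[2]-f[1])[0]))
q=manip.sense()["eef_rot"];M=R.from_quat(q[[1,2,3,0]]).as_matrix();print("tool yaw",np.arctan2(M[1,1],M[0,1]),M.round(4)[:,1:])
print("hole in tool",(M.T@(f[0]-manip.sense()["tool_pos"])).round(4))
print("clip",bp(w,C([[165,27]]),.085),"idx",bp(w,C([[222,55]]),.08))
```

```text
tips [[ 0.62858152  0.01142009  0.114     ]
 [ 0.63408117 -0.08508616  0.114     ]] 0.09666283342214989 [ 0.63133135 -0.03683304  0.114     ] 0.05692593149428768
deckhole [[ 0.63182141 -0.03747095  0.09      ]]
edges [[ 0.57838801  0.02507951  0.09      ]
 [ 0.58392247 -0.08708102  0.09      ]
 [ 0.67934425  0.03018521  0.09      ]
 [ 0.68734131 -0.08184368  0.09      ]] 0.049304115659425475 0.07126304731676068
flange hole, corners [[ 0.6278 -0.0993  0.2363]
 [ 0.5921 -0.084   0.2363]
 [ 0.6611 -0.0795  0.2363]
 [ 0.595  -0.1358  0.2363]
 [ 0.6641 -0.1323  0.2363]]
width 0.06920159747291908 yaw 0.06463561402827121
tool yaw 0.05129987213356369 [[ 9.987e-01  2.000e-04]
 [ 5.130e-02  3.000e-04]
 [ 2.000e-04 -1.000e+00]]
hole in tool [0.0502 0.0002 0.0228]
clip [[0.54247696 0.01699666 0.085     ]] idx [[0.5711738  0.00696484 0.08      ]]
```

```bash
python3 -c "
from h import *
print(delta([.6315,-.0365,.165],.056))"
```

```text
(array([11.26,  0.71,  9.41]), array([ 0.   , -0.   , -0.005]))
```

send_rows(
  slide=[
    [3,0.2,0],
    [7,0.4,0],
    [10,0.6,0],
    [11.3,0.7,2],
    [11.3,0.7,5],
    [11.3,0.7,7.5],
    [11.3,0.7,9],
    [11.3,0.7,9.4],
    [11.3,0.7,9.4],
    [11.3,0.7,9.4],
  ],
  rotation=[
    [0,0,-0.005],
    [0,0,-0.005],
    [0,0,-0.005],
    [0,0,-0.005],
    [0,0,-0.005],
    [0,0,-0.005],
    [0,0,-0.005],
    [0,0,-0.005],
    [0,0,-0.005],
    [0,0,-0.005],
  ],
)

```text
time_s: 7.2
tool_pos: [0.6319, -0.0373, 0.1658]
eef_rot: [0.0, 0.687, 0.726, 0.0]
force: [0.3, -0.0, -1.9]
width: 0.0517
grasp_force: 42.8
```

```bash
python3 -c "
from h import *
s,w,im=shot('w3');print(s['time_s'],s['tool_pos'],s['force'])
print(delta([.6315,-.0365,.1227],.056),pr(w,[[.6287,.0134,.114]]))
cv2.imwrite('pics/w3c.png',cv2.resize(im[80:230,240:400],None,fx=4,fy=4,interpolation=cv2.INTER_CUBIC))"
```

```text
7.2 [ 0.63193665 -0.03730129  0.16580682] [ 0.29454595 -0.03487725 -1.91321152]
(array([ 0.08, -0.04,  4.3 ]), array([ 0.001,  0.   , -0.001])) [[317.42253266 144.25503659]]
```

View pics/w3c.png

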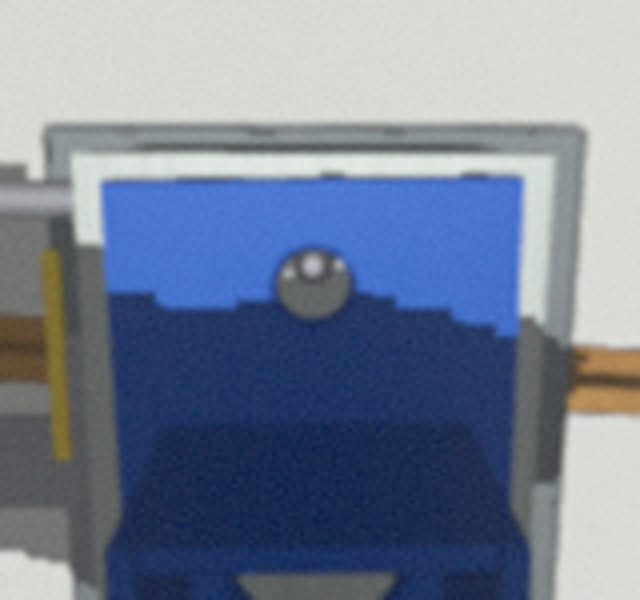

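The peg tip shows through the +y hole at crop (311,265), so the parts are aligned. I'll lower it slowly.

send_rows(
  slide=[
    [0,0,0.6],
    [0,0,1.2],
    [0,0,1.8],
    [0,0,2.3],
    [0,0,2.7],
    [0,0,3.0],
    [0,0,3.0],
  ],
  rotation=[
    [0,0,0],
    [0,0,0],
    [0,0,0],
    [0,0,0],
    [0,0,0],
    [0,0,0],
    [0,0,0],
  ],
)

```text
time_s: 8.12
tool_pos: [0.6314, -0.0372, 0.1348]
eef_rot: [-0.0, 0.687, 0.726, -0.0]
force: [0.4, 0.9, -3.0]
width: 0.0515
grasp_force: 42.8
```

send_rows(
  slide=[
    [0,0,0.2],
    [0,0,0.4],
    [0,0,0.6],
    [0,0,0.8],
    [0,0,1.0],
    [0,0,1.0],
    [0,0,1.0],
  ],
  rotation=[
    [0,0,0],
    [0,0,0],
    [0,0,0],
    [0,0,0],
    [0,0,0],
    [0,0,0],
    [0,0,0],
  ],
)

```text
time_s: 9.0
tool_pos: [0.6315, -0.0372, 0.125]
eef_rot: [0.0, 0.687, 0.726, -0.0]
force: [-0.3, -0.2, -3.1]
width: 0.0515
grasp_force: 42.8
```

send_rows(
  slide=[
    [0,0,0.1],
    [0,0,0.2],
    [0,0,0.25],
    [0,0,0.3],
    [0,0,0.3],
  ],
  rotation=[
    [0,0,0],
    [0,0,0],
    [0,0,0],
    [0,0,0],
    [0,0,0],
  ],
)

```text
time_s: 9.62
tool_pos: [0.6316, -0.0372, 0.1229]
eef_rot: [0.0, 0.687, 0.726, 0.0]
force: [-7.6, 0.7, 12.8]
width: 0.0517
grasp_force: 45.1
```

Contact came at the expected seated height. I'll release and retreat upwards.

send_rows(
  slide=[
    [0,0,0],
    [0,0,0],
    [0,0,0],
    [0,0,0],
    [0,0,0],
    [0,0,0],
  ],
  rotation=[
    [0,0,0],
    [0,0,0],
    [0,0,0],
    [0,0,0],
    [0,0,0],
    [0,0,0],
  ],
  fingers=100,
)

```text
time_s: 10.38
tool_pos: [0.6315, -0.0372, 0.1219]
eef_rot: [0.0, 0.687, 0.726, -0.0]
force: [0.3, -0.1, 0.1]
width: 0.0856
grasp_force: 0.0
```

send_rows(
  slide=[
    [0,0,-0.5],
    [0,0,-2],
    [0,0,-5],
    [0,0,-9],
    [0,0,-12],
    [-2,-2,-14],
    [-5,-4,-14],
    [-7.5,-6,-14],
    [-8,-6,-14],
    [-8,-6,-14],
  ],
  rotation=[
    [0,0,0],
    [0,0,0],
    [0,0,0],
    [0,0,0],
    [0,0,0],
    [0,0,0],
    [0,0,0],
    [0,0,0],
    [0,0,0],
    [0,0,0],
  ],
)

```text
time_s: 11.62
tool_pos: [0.5764, -0.1202, 0.2626]
eef_rot: [0.0, 0.687, 0.726, 0.0]
force: [-0.3, 0.3, -0.2]
width: 0.0855
grasp_force: 0.0
```

```bash
python3 -c "
from h import *
s,w,im=shot('w4');print(s['time_s'],s['tool_pos'],s['force'],s['eef_rot'])
cv2.imwrite('pics/w4c.png',cv2.resize(im[:240,190:510],None,fx=2.5,fy=2.5,interpolation=cv2.INTER_CUBIC))"
```

```text
11.625 [ 0.57638045 -0.12020092  0.26264814] [-0.26969329  0.34236152 -0.1794164 ] [2.91093122e-04 6.87419754e-01 7.26260201e-01 3.43084028e-04]
```

View pics/w4c.png

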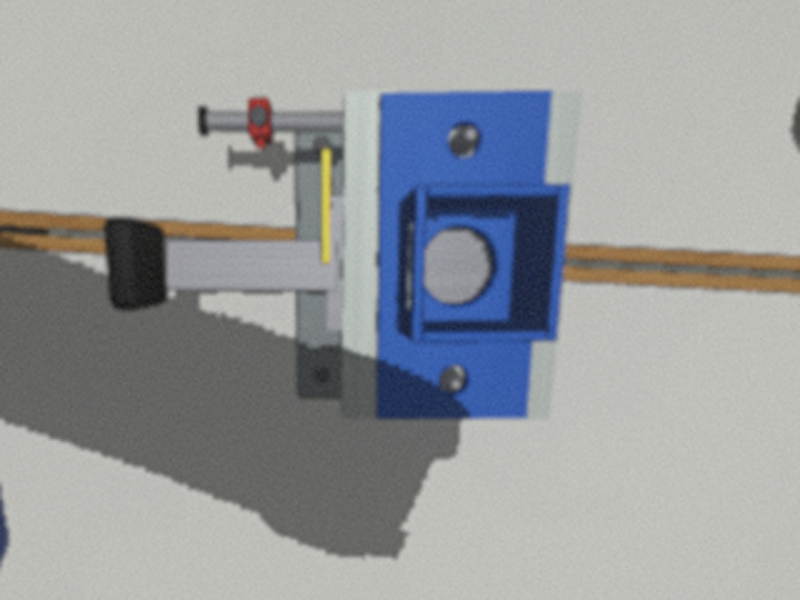

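The hopper sits flat with both pegs through their holes. The index end is at crop (326,150), the clip's tongue at (262,143), and the grip around (135,263).

Run:
```python
from h import *
w=load("w4");C=lambda l:(np.float64(l)+.5)/2.5-.5+[190,0]
ps=np.array([.6316,-.037]);y=.056;S=np.array([[np.cos(y),np.sin(y)],[-np.sin(y),np.cos(y)]])
f=lambda l,z:(S@(bp(w,C(l),z)[:,:2]-ps).T).T.round(4)
print("idx",f([[326,152],[326,258]],.08))
for z in(.08,.085,.09): print("tongue/clip",z,f([[262,143],[260,118]],z))
print("grip top edge L,R at .13; bottom-R at .081",f([[108,222],[133,222],[112,305]],.13),f([[166,265]],.081))
g=ps+S.T@[-.14,0];print(g,delta([g[0],g[1],.20],y))
```

```text
idx [[-0.0577  0.0473]
 [-0.0577  0.0026]]
tongue/clip 0.08 [[-0.0861  0.0509]
 [-0.0867  0.0608]]
tongue/clip 0.085 [[-0.0857  0.0502]
 [-0.0863  0.06  ]]
tongue/clip 0.09 [[-0.0853  0.0495]
 [-0.0859  0.0591]]
grip top edge L,R at .13; bottom-R at .081 [[-0.1438  0.0154]
 [-0.1339  0.0154]
 [-0.1451 -0.0161]] [[-0.1321 -0.0004]]
[ 0.49181946 -0.0448359 ] (array([ 7.94, -8.04,  6.23]), array([ 0.001, -0.   , -0.   ]))
```

send_rows(
  slide=[
    [3,-3,0],
    [6,-6,0],
    [8,-8,1],
    [8,-8,5],
    [8,-8,9],
    [8,-8,13],
    [8,-8,15.5],
    [8,-8,16.8],
    [8,-8,16.8],
    [8,-8,16.8],
  ],
  rotation=[
    [0,0,0],
    [0,0,0],
    [0,0,0],
    [0,0,0],
    [0,0,0],
    [0,0,0],
    [0,0,0],
    [0,0,0],
    [0,0,0],
    [0,0,0],
  ],
)

```text
time_s: 12.92
tool_pos: [0.4924, -0.0448, 0.0948]
eef_rot: [0.0, 0.687, 0.726, 0.0]
force: [0.0, -0.3, 0.0]
width: 0.0856
grasp_force: 0.0
```

send_rows(
  slide=[
    [0,0,0],
    [0,0,0],
    [0,0,0],
    [0,0,0],
    [0,0,0],
    [0,0,0],
    [0,0,0],
    [0,0,0],
    [0,0,0],
    [0,0,0],
  ],
  rotation=[
    [0,0,0],
    [0,0,0],
    [0,0,0],
    [0,0,0],
    [0,0,0],
    [0,0,0],
    [0,0,0],
    [0,0,0],
    [0,0,0],
    [0,0,0],
  ],
  fingers=0,
  newtons=50,
)

```text
time_s: 14.18
tool_pos: [0.4907, -0.045, 0.094]
eef_rot: [-0.001, 0.688, 0.726, -0.001]
force: [-9.9, 1.0, 12.0]
width: 0.0112
grasp_force: 48.8
```

send_rows(
  slide=[
    [0,-0.3,0],
    [0,-0.8,0],
    [0,-1.3,0],
    [0,-1.8,0],
    [0,-2.2,0],
    [0,-2.6,0],
    [0,-2.75,0],
    [0,-2.75,0],
    [0,-2.75,0],
    [0,-2.75,0],
  ],
  rotation=[
    [0,0,0],
    [0,0,0],
    [0,0,0],
    [0,0,0],
    [0,0,0],
    [0,0,0],
    [0,0,0],
    [0,0,0],
    [0,0,0],
    [0,0,0],
  ],
)

```text
time_s: 15.42
tool_pos: [0.4645, -0.0463, 0.0941]
eef_rot: [0.0, 0.687, 0.726, 0.0]
force: [5.2, 1.6, 4.0]
width: 0.011
grasp_force: 49.3
```

```bash
python3 -c "
from h import *
s,w,im=shot('w5');print(s['time_s'],s['tool_pos'],s['force'],s['width'])
for z in(.08,): print(pr(w,[[.5743,.0107,.08],[.546,.009,.08]]))
cv2.imwrite('pics/w5.png',im)
cv2.imwrite('pics/w5c.png',cv2.resize(im[100:250,300:500],None,fx=4,fy=4,interpolation=cv2.INTER_CUBIC))"
```

```text
15.425 [ 0.4644792  -0.04634172  0.09410747] [5.2445423  1.57408151 4.0463034 ] 0.011007811291416427
[[492.50767765 150.67417513]
 [448.28903932 151.04181766]]
```

View pics/w5c.png

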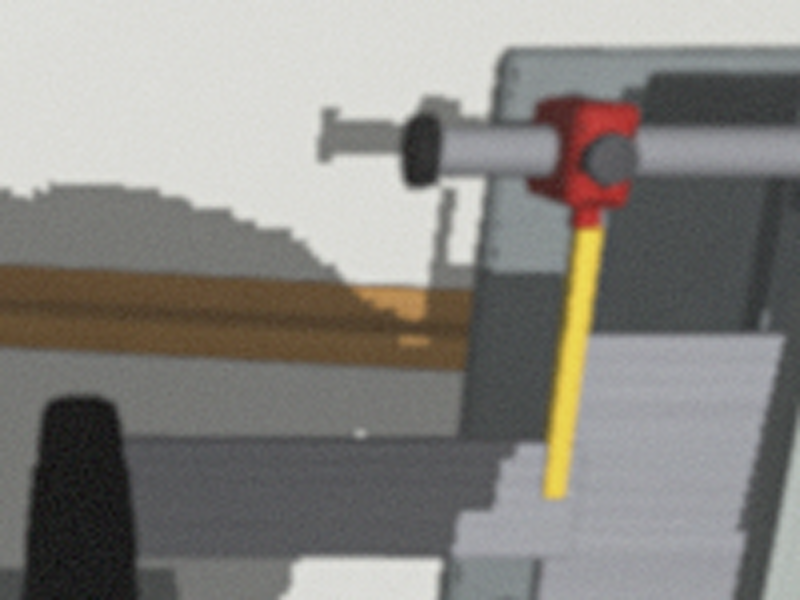

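The index end is now at crop (589,230), nearly level with the tongue at (587,218). I'll refine this numerically.

Run:
```python
from h import *
w=load("w5");im=cv2.imread("pics/w5.png").astype(float);b,g,r=im[:,:,0],im[:,:,1],im[:,:,2]
ps=np.array([.6316,-.037]);y=.056;S=np.array([[np.cos(y),np.sin(y)],[-np.sin(y),np.cos(y)]])
f=lambda l,z:(S@(bp(w,l,z)[:,:2]-ps).T).T
W=np.arange(430,460)
def cen(wt,rows):
    return [[(wt[k,430:460]*W).sum()/wt[k,430:460].sum(),k] for k in rows]
ye=np.clip(np.minimum(r,g)-b-40,0,None);re=np.clip(r-g-40,0,None)
Y=cen(ye,range(160,220,4));T=cen(re,range(152,156))
print("index",f(Y,.08).round(4).tolist());print(re[150:159,430:460].sum(1).round(),"tongue",f(T,.08).round(4).tolist())
print(re[153,438:456].round(),ye[160,438:456].round())
```

```text
index [[-0.0832, 0.0449], [-0.0832, 0.0423], [-0.0832, 0.0396], [-0.0831, 0.0369], [-0.0833, 0.0342], [-0.0832, 0.0315], [-0.0834, 0.0287], [-0.0835, 0.026], [-0.0834, 0.0231], [-0.0835, 0.0203], [-0.0835, 0.0175], [-0.0835, 0.0146], [-0.0835, 0.0117], [-0.0834, 0.0088], [-0.0833, 0.0058]]
[684. 444. 347. 394. 450. 426. 274.  66.   0.] tongue [[-0.0838, 0.0501], [-0.0838, 0.0495], [-0.0839, 0.0488], [-0.0838, 0.0482]]
[ 0.  0.  0.  0.  0.  0. 44. 68. 78. 77. 76. 47.  4.  0.  0.  0.  0.  0.] [ 0.  0.  0.  0.  0. 13. 57. 83. 89. 92. 87. 68. 29.  0.  0.  0.  0.  0.]
```

Run:
```python
from h import *
ps=np.array([.6316,-.037]);y=.056;S=np.array([[np.cos(y),np.sin(y)],[-np.sin(y),np.cos(y)]])
for n,box in(("w2",(0,70,225,285)),("w4",(30,110,280,330)),("w5",(120,225,425,470))):
    w=load(n);im=cv2.imread(f"pics/{n}.png").astype(float);b,g,r=cv2.split(im)
    f=lambda l,z:(S@(bp(w,l,z)[:,:2]-ps).T).T
    a,c,d,e=box;W=np.arange(d,e)
    ye=np.clip(np.minimum(r,g)-b-40,0,None);re=np.clip(r-np.maximum(g,1.0*g)-40,0,None)
    re[ye>15]=0
    rs=[k for k in range(a,c) if re[k,d:e].sum()>60 ];ys=[k for k in range(a,c) if ye[k,d:e].sum()>80]
    cen=lambda wt,k:[(wt[k,d:e]*W).sum()/wt[k,d:e].sum(),k]
    print(n,"index tip",f([cen(ye,k) for k in ys[:12]],.08).mean(0).round(4), ys[0],"red rows",rs[0],rs[-1],[round(re[k,d:e].sum()) for k in rs])
    T=[cen(re,k) for k in rs[-4:]]
    for z in(.075,.08,.085,.09): print(z,f(T,z).round(4)[:,0].tolist(),f(T,z).mean(0).round(4)[1])
```

```text
w2 index tip [-0.058   0.0433] 26 red rows 3 24 [88, 402, 483, 288, 97, 118, 325, 549, 623, 516, 332, 182, 173, 217, 207, 83]
0.075 [-0.0891, -0.089, -0.0889, -0.089] 0.0529
0.08 [-0.0879, -0.0879, -0.0878, -0.0879] 0.0517
0.085 [-0.0868, -0.0867, -0.0866, -0.0867] 0.0505
0.09 [-0.0856, -0.0856, -0.0855, -0.0856] 0.0493
w4 index tip [-0.0578  0.0422] 60 red rows 40 58 [345, 407, 236, 76, 216, 405, 432, 328, 181, 133, 164, 150, 63]
0.075 [-0.0874, -0.0874, -0.0873, -0.0873] 0.0521
0.08 [-0.087, -0.087, -0.0869, -0.0869] 0.0513
0.085 [-0.0866, -0.0866, -0.0865, -0.0865] 0.0506
0.09 [-0.0862, -0.0862, -0.0861, -0.0862] 0.0498
w5 index tip [-0.0832  0.0432] 157 red rows 126 156 [526, 934, 1105, 1182, 1196, 1125, 943, 567, 340, 230, 159, 115, 102, 91, 71, 76, 99, 198, 325, 472, 731, 1051, 1153, 985, 684, 444, 347, 394, 450, 426, 274]
0.075 [-0.0817, -0.0817, -0.0817, -0.0816] 0.0477
0.08 [-0.0838, -0.0839, -0.0838, -0.0838] 0.0485
0.085 [-0.086, -0.086, -0.086, -0.0859] 0.0493
0.09 [-0.0882, -0.0882, -0.0882, -0.0881] 0.05
```

Triangulating the tongue's height across the views gives about 4–5 mm above the arm, so the true total travel is about 28.8 mm. I need about 2.4 mm more.

send_rows(
  slide=[
    [0,-0.1,0],
    [0,-0.2,0],
    [0,-0.25,0],
    [0,-0.25,0],
    [0,-0.25,0],
    [0,-0.25,0],
  ],
  rotation=[
    [0,0,0],
    [0,0,0],
    [0,0,0],
    [0,0,0],
    [0,0,0],
    [0,0,0],
  ],
)

```text
time_s: 16.23
tool_pos: [0.462, -0.0465, 0.0941]
eef_rot: [0.0, 0.687, 0.726, 0.0]
force: [5.2, 1.0, 3.5]
width: 0.0115
grasp_force: 49.3
```

Run:
```python
from h import *
s=manip.sense();print(s["time_s"],s["tool_pos"],s["force"],s["width"])
T=[manip.camera("top")[:,:,::-1] for _ in range(6)];cv2.imwrite("pics/top1.png",np.mean(T,0))
D=[manip.camera("side")[:,:,::-1] for _ in range(6)];cv2.imwrite("pics/side1.png",np.mean(D,0))
t=cv2.imread("pics/top1.png")[185:245,300:366];d=cv2.imread("pics/side1.png")[170:245,300:390]
o=np.zeros((600,800,3),'uint8')
a=cv2.resize(t,None,fx=6,fy=6,interpolation=cv2.INTER_CUBIC);b=cv2.resize(d,None,fx=4.4,fy=4.4,interpolation=cv2.INTER_CUBIC)
o[:a.shape[0],:396]=a;o[:b.shape[0],400:400+b.shape[1]]=b
cv2.imwrite("pics/ts.png",o)
shot("w6")
```

```text
16.225 [ 0.46200509 -0.0464919   0.09410921] [5.18045209 1.00444861 3.47357705] 0.011490755114847992[ WARN:0@1.766] global loadsave.cpp:1063 imwrite_ Unsupported depth image for selected encoder is fallbacked to CV_8U.
```

View pics/ts.png

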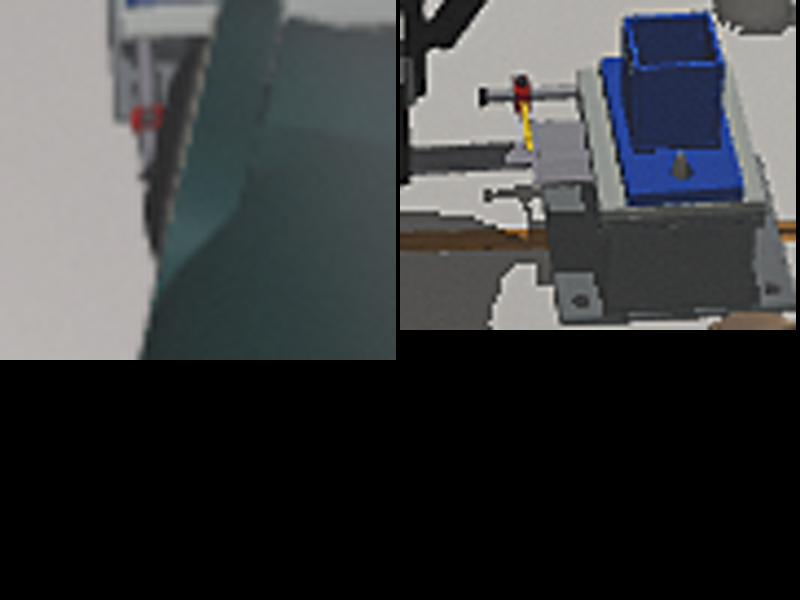

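The side view shows the hopper seated, and the yellow arm's end meeting the red clip at about (523,105). The arm hides most of this in the top view. I'll take sub-pixel measurements from the side and wrist views.

Run:
```python
from h import *
ps=np.array([.6316,-.037]);y=.056;S=np.array([[np.cos(y),np.sin(y)],[-np.sin(y),np.cos(y)]])
def run(w,name,box,thr=40):
    im=cv2.imread(f"pics/{name}.png").astype(float);b,g,r=cv2.split(im)
    f=lambda l,z:(S@(bp(w,l,z)[:,:2]-ps).T).T
    a,c,d,e=box;W=np.arange(d,e)
    ye=np.clip(np.minimum(r,g)-b-thr,0,None);re=np.clip(r-g-thr,0,None);re[ye>15]=0
    for nm,wt,zs in(("yel",ye,(.082,)),("red",re,(.082,.086))):
        rows=[k for k in range(a,c) if wt[k,d:e].sum()>40]
        uv=[[(wt[k,d:e]*W).sum()/wt[k,d:e].sum(),k] for k in rows]
        for z in zs: print(name,nm,z,[(round(wt[k,d:e].sum()),*q) for k,q in zip(rows,(f(uv,z)*1000).round(1).tolist())][-34 if nm=="red" else 0:][:40 if nm=="red" else 12])
ms=manip.camera_model("side");Rm=cv2.Rodrigues(ms["rvec"])[0];print("cam",-Rm.T@ms["tvec"])
run(ms,"side1",(184,206,318,338));run(ms,"side0",(184,215,310,345))
run(load("w6"),"w6",(148,220,425,475))
```

```text
cam [ 0.51397319 -1.09853187  0.94506639]
side1 yel 0.082 [(59, -87.4, 48.4), (122, -86.4, 43.7), (122, -86.8, 39.2), (106, -87.2, 34.7), (120, -87.6, 30.2), (125, -87.6, 25.7), (137, -87.9, 21.2), (175, -87.4, 16.7), (115, -87.5, 12.3), (140, -87.2, 7.9), (141, -87.2, 3.5)]
side1 red 0.082 [(55, -88.8, 67.1), (236, -87.9, 62.3), (88, -86.7, 57.5)]
side1 red 0.086 [(55, -89.3, 61.9), (236, -88.3, 57.1), (88, -87.2, 52.4)]
side0 yel 0.082 [(141, -58.6, 45.6), (112, -58.5, 41.0), (90, -58.9, 36.5), (116, -58.9, 31.9), (132, -59.2, 27.5), (134, -59.2, 23.0), (131, -58.5, 18.4), (110, -58.5, 14.0), (97, -59.0, 9.6), (102, -59.4, 5.2), (70, -59.9, 0.9)]
side0 red 0.082 [(196, -87.9, 62.3), (68, -86.8, 57.5)]
side0 red 0.086 [(196, -88.3, 57.1), (68, -87.2, 52.4)]
w6 yel 0.082 [(114, -87.6, 47.8), (318, -87.0, 47.2), (445, -86.7, 46.5), (474, -86.6, 45.9), (474, -86.6, 45.3), (469, -86.6, 44.6), (470, -86.6, 44.0), (475, -86.6, 43.3), (483, -86.6, 42.6), (476, -86.6, 42.0), (481, -86.6, 41.3), (479, -86.6, 40.7)]
w6 red 0.082 [(1137, -83.7, 52.9), (977, -83.7, 52.3), (665, -83.8, 51.7), (457, -84.1, 51.0), (355, -84.6, 50.4), (419, -84.5, 49.8), (483, -84.6, 49.1), (448, -84.5, 48.5), (268, -84.4, 47.8)]
w6 red 0.086 [(1137, -85.5, 53.5), (977, -85.5, 52.9), (665, -85.6, 52.2), (457, -85.9, 51.6), (355, -86.4, 51.0), (419, -86.3, 50.4), (483, -86.3, 49.7), (448, -86.3, 49.1), (268, -86.2, 48.5)]
```

The side view puts the index at −87.3 mm and the tongue at −87.2 mm, and the wrist view agrees to 0.3 mm. The clip hasn't moved, so I'm handing in.

```bash
python3 -c "
from workcell import manip
print(manip.close_job())"
```

```text
the job is handed in; nothing more can be done
None
```

The larger hopper is seated flat over both pegs and was released with the gate shut; the gate is held pulled out with its index level with the red clip to within about 1 mm, and the job is handed in (about 17 s of the 51 s used, no verdict returned).

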